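# Sort the polisher's balls from a watch case

## Robot

A 7-joint arm with a two-finger parallel gripper is mounted at the origin on the work surface. World frame = base frame: x ahead of the robot, y to its left, z up, the work surface at z = 0. Lengths are in mm, angles in rad, forces in N, time in s.
With the tool pointing down it reaches from about 400 to 925 mm from the base axis. Payload 4.1 kg.
Tool frame: the origin (TCP) lies on the centre line of the jaws, within the pads' length; the fingertips stand 11 mm ahead of it and the grasp point (between the pads) lies 8 mm behind it; x points along the fingers, z is the direction in which the jaws open and shut, and the axes are right-handed (so a half turn about x gives the same grasp; the last joint's range is limited). The gripper opens to 85 mm and grips with 20 to 120 N. Pads are 22 mm wide; open, the fingers measure 114 mm over their backs; the gripper's body (76 mm by 85 mm) begins 54 mm behind the grasp point. The pads swing forward as they close: fully open they stand 13 mm farther back than shut.
Start: joints at [1.213, 0.398, 0.045, 1.537, -0.019, 1.207, -0.051], TCP at [166.384, -628.378, 242.347] pointing down, gripper open.
Joint ranges: [-2.82, 2.82], [-0.49, 2.23], [-1.37, 1.46], [0, 2.46], [-1.36, 4.5], [0.23, 2], [-2.94, 2.94]. Speed limits (rad/s): [2.57, 2.57, 3.14, 3.14, 3.14, 3.14, 3.14].

## Interface

Orientations are given as a unit quaternion [x, y, z, w].
In Python, from cell import observe, grab_frame, get_calibration, hand_in gives the robot as it stands.
- The arm moves only by the shell command python3 -m pendant 'ROWS' [FORCE]. ROWS is JSON, a list of rows, each a list of 3 entries, a list of its own where there are three numbers: the shift along the tool's x, y, z in cm, then the turn, a rotation vector about the tool's x, y, z in degrees, then the opening, from 0 (shut) to 1 (fully open). A call has 1 to 12 rows; each row shifts and turns the commanded pose from where the row before left it, along the tool's axes as they then stand; what a row does not reach is not made up. A row lasts 1/12 s, in which the tool goes at most 41.7 mm and 7.16 degrees, less where a joint would pass 70% of its speed; a pose out of reach is approached as far as the arm can. A call with a gripper value outside its range is refused whole. The fingers move at their own pace and stop on an object; FORCE is the grip in N (left out, the last holds). Time passes only in rows, so rows that do not move let the fingers close. It gives the time, the measured TCP pose, the force and the opening at its end, in the units of the state.
- observe(): the state, without advancing time (a new reading comes with each control period).
- grab_frame(name): name is "scene" or "top"; returns (picture, depth): 384x512x3 uint8, red, green, blue; 384x512 float32, mm along the optical axis (not along the pixel's ray), 0 where there is no reading.
- get_calibration(name): a dict with "intrinsics" (3x3 intrinsics, pixels), "rvec" (rotation vector, rad) and "tvec" (3), from world to camera coordinates, as OpenCV has them. Camera axes: x right, y down, z forward; pixel columns grow to the right and rows downward; lengths in mm; the calibration is good to about 2 mm. A picture is of the moment at which its call begins. get_calibration takes no time and is no camera call.
- hand_in(): hands the job in, once; it reports no verdict.
The state is a dict: "time_s": time; "joint_positions": joint angles; "qd": joint speeds; "effort": joint torques, N m; "ee_pos": TCP position; "orientation": TCP orientation; "ft_force": force on the tool from outside, world axes, zero at the start; "ft_torque": the same for the moment, N m; "opening": finger opening in mm.
Only numpy, scipy, OpenCV 4.12 (cv2) and the standard library are available. Lean on these libraries where they do the work, as an engineer would, in place of code of your own. Each camera call takes 0.05 s, during which the arm holds its last target.

## Task

The sorting board holds a watch case and two steel balls out of the polisher. Lift the board by its handle so that the balls roll off into the trough by themselves, without touching them, while the case stays on the board, and lower the board again. Then pick up the case and set it down flat in the square tray, without dropping it.

Things in the scene. Friction and masses are not known exactly. Their poses are not given: they have to be found in the camera images.
- sorter: Sorting stand fixed to the bench: a white board, 170 (x) by 270 (y) mm, hinged along its far edge. Origin: on the bench under the board's middle; x from the handle side to the trough, y along the hinge, z up. The level board's top is 50 mm above the bench; a lip 6 mm wide, 10 mm high runs along its sides and handle side. The hinge line lies at x = 85, z = 44 mm.
- trough (a point): Middle of the floor of the black trough below the board's open edge, 4 mm above the bench, at x = 136 mm in the sorter's frame. The trough is 100 mm (x) by 270 mm (y) outside; clear walls up to 80 mm stand around its far side and ends.
- board (a joint): Tilt of the board about its hinge, rad: 0 is level (at rest on the stand), growing as the handle side is lifted, stop at 0.30 (17 degrees). The board weighs 0.45 kg and falls back when let go. At 0.15 to 0.30 rad the balls roll off within about 1 s and the watch case stays by friction.
- board_handle (a point): Middle of the handle's round steel bar, 10 mm thick, along the sorter's y, 80 mm between two posts of the same thickness, moving with the board. With the board level it lies at x = -82 mm, z = 98 mm in the sorter's frame, 38 mm above the lip under it. The bar can turn between the fingers as the board tilts.
- ball_a: A polished steel ball, 20 mm in diameter, 33 g, lying on the sorting board at the start. Origin: its centre.
- ball_b: The other polished steel ball, 20 mm in diameter, 33 g, lying on the sorting board at the start. Origin: its centre.
- watch_case: Round steel watch case with a dark face, 40 mm in diameter, 10 mm thick, 42 to 84 g, lying flat on the board. Strap lugs stick out both ways along its x axis (50 mm over the lugs, 24 mm wide); across its y axis it is 40 mm wide and free to grip. Origin: centre of its underside, z up. At the start its x axis is within about 30 degrees of the sorter's x.
- tray: Square black open tray fixed on the bench, 140 by 140 mm outside and 22 mm high, walls and floor 4 mm thick; not the round black dish. It stands to the left or the right of the sorter. Origin: centre of its underside; x, y along its sides, z up.
Not all that is in view belongs to the job. There is more than one size of the watch_case; the job needs the middle-sized.

How it is judged (in metres and radians):
On the way, in this order (a step that is already met when the one before it is completed fails the run):
1. the board is tilted by at least 0.14 rad (value of joint board above 0.14 rad), for 0.1 s.
2. both balls lie in the trough, the case is still on the board and the board is level again (x of ball_a in the frame of sorter between 0.085 and 0.184 m and y of ball_a in the frame of sorter between -0.135 and 0.135 m and height (world z) of each of ball_a, ball_b below 0.036 m and x of ball_b in the frame of sorter between 0.085 and 0.184 m and y of ball_b in the frame of sorter between -0.135 and 0.135 m and x of watch_case in the frame of sorter between -0.085 and 0.085 m and y of watch_case in the frame of sorter between -0.135 and 0.135 m and z of watch_case in the frame of sorter between 0.045 and 0.056 m and value of joint board below 0.03 rad), for 0.2 s.
At the end, for the whole second after the job is handed in: Both balls lie in the trough (centres less than 36 mm above the bench); the watch case lies flat (within 10 degrees) on the tray's floor, its centre within 55 mm of the tray's middle along each side, at rest; the board is back level (less than 0.03 rad) (x of ball_a in the frame of sorter between 0.085 and 0.184 m and y of ball_a in the frame of sorter between -0.135 and 0.135 m and height (world z) of each of ball_a, ball_b below 0.036 m and x of ball_b in the frame of sorter between 0.085 and 0.184 m and y of ball_b in the frame of sorter between -0.135 and 0.135 m and x of watch_case in the frame of tray between -0.055 and 0.055 m and y of watch_case in the frame of tray between -0.055 and 0.055 m and z of watch_case in the frame of tray below 0.01 m and angle between watch_case's own z axis and vertical below 0.17 rad and value of joint board below 0.03 rad and linear speed of watch_case below 0.02 m/s); the robot touches nothing.
It fails at once if the fingers push a ball (contact force between any of the arm, the fingers and ball_a above 1 N or contact force between any of the arm, the fingers and ball_b above 1 N).
It fails at once if the watch case is dropped (falls from more than about 25 mm) (linear speed of watch_case above 0.7 m/s and contact force between the fingers and watch_case below 0.1 N).
It also fails if it takes over 51 s, if anything falls off the work surface, if the arm or the gripper's body presses on something with over 40 N, if the wrist force passes 120 N, or if a joint passes its speed limit or range.

## Working session

There is one attempt and no reset: what is moved stays moved. The work goes in short steps, Python scripts to look and compute and a shell command to move; the robot and the scene stay as the last step left them, time stands still between calls to the robot, and variables do not carry over. Pictures are saved under pics/ and viewed, and the job is handed in when it is done.

```bash
mkdir -p pics; ls; cat > h.py <<'E'
import numpy as np,cv2
from cell import observe,grab_frame,get_calibration
from scipy.spatial.transform import Rotation as R
def grab(n,tag):
    im,d=grab_frame(n); np.savez(f'{tag}_{n}.npz',im=im,d=d); cv2.imwrite(f'pics/{tag}_{n}.png',im[:,:,::-1]); return im,d
def load(n,tag):
    z=np.load(f'{tag}_{n}.npz'); return z['im'],z['d']
def p2w(n,u,v,d):
    c=get_calibration(n);K=np.array(c['intrinsics']);Rm=cv2.Rodrigues(np.array(c['rvec'],float))[0];t=np.array(c['tvec'],float).ravel()
    r=np.linalg.inv(K)@np.array([u,v,1.0]); return Rm.T@(r*d-t)
def atz(n,u,v,z):
    a=p2w(n,u,v,0);b=p2w(n,u,v,1);s=(z-a[2])/(b[2]-a[2]);return a+s*(b-a)
def w2p(n,P):
    c=get_calibration(n);return cv2.projectPoints(np.array(P,float).reshape(-1,3),np.array(c['rvec'],float),np.array(c['tvec'],float),np.array(c['intrinsics'],float),None)[0].reshape(-1,2)
def crop(n,tag,u0,v0,u1,v1,s):
    im,_=load(n,tag);o=cv2.resize(im[v0:v1,u0:u1],None,fx=s,fy=s,interpolation=cv2.INTER_CUBIC);f=f'pics/{tag}_{n}_{u0}_{v0}_{u1}.png';cv2.imwrite(f,o[:,:,::-1]);return f
E
python3 - <<'E'
from h import *
s=observe();print(s)
print(R.from_quat(s['orientation']).as_matrix().round(3))
for n in('scene','top'):
    grab(n,'a');print(p2w(n,256,192,0))
E
```

```text
pics
{'time_s': 0.0, 'joint_positions': array([ 1.21298297,  0.39920025,  0.0450054 ,  1.53790262, -0.01873281,
        1.20688915, -0.05065254]), 'qd': array([ 0.00089452,  0.00113558, -0.00043587,  0.00145657, -0.0025163 ,
        0.00156863,  0.00025635]), 'effort': array([-6.12326839e-04, -4.75123072e+01,  1.36420168e+00, -2.54217929e+01,
        1.15259952e-02,  9.62217688e-03,  8.19908280e-06]), 'ee_pos': array([ 166.24540808, -627.73710397,  241.24746199]), 'orientation': array([ 0.43164689,  0.56095353, -0.43084819,  0.55980527]), 'ft_force': array([ 0.29337273, -1.29678283, -0.18155538]), 'ft_torque': array([-0.01844968,  0.04738346,  0.01402332]), 'opening': 85.13750487239987}
[[-0.001  0.967  0.256]
 [ 0.002  0.256 -0.967]
 [-1.    -0.    -0.002]]
[864.50074406 540.94726689 664.31813235]
[ 446.69105125   -4.28073619 1409.14927092]
```

View pics/a_scene.png

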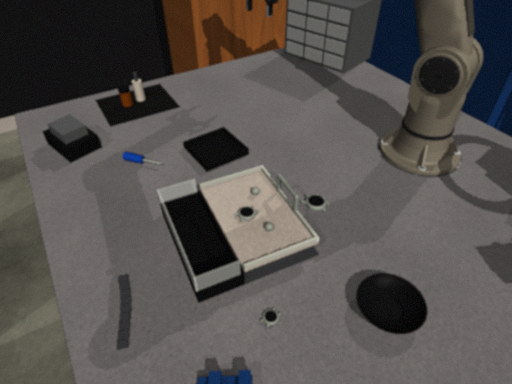

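View pics/a_top.png

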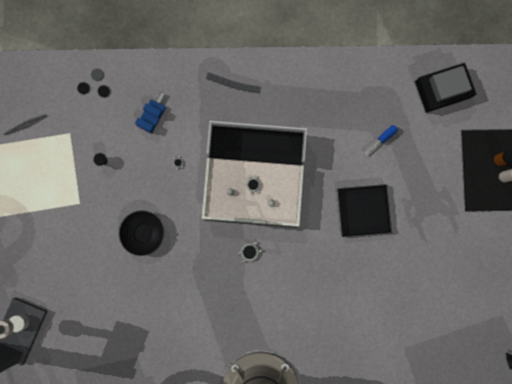

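The top view shows the board at about (255,190), with the balls near (232,191) and (273,202) and a watch at (253,184). Other watches lie at (250,252) and (179,162). The square tray is at (364,211) and the round dish at (142,232). Next I'll enlarge these and measure.

```bash
python3 - <<'E'
from h import *
print(crop('top','a',195,115,315,265,4)); print(crop('top','a',165,150,195,175,16)); print(crop('top','a',330,175,400,245,7))
print(crop('scene','a',150,150,340,340,4))
im,d=load('top','a')
for n,u,v in[('board',240,205),('tray',364,211),('case',253,184),('big',250,252),('small',179,162),('bench',330,260),('b',232,191),('b',273,202)]:print(n,p2w('top',u,v,d[v,u]).round(1))
E
```

```text
pics/a_top_195_115_315.png
pics/a_top_165_150_195.png
pics/a_top_330_175_400.png
pics/a_scene_150_150_340.png
board [523.3  49.6  39.4]
tray [ 502.8 -307.3    2.8]
case [580.6  12.   56.3]
big [390.2  23.7  13. ]
small [652.8 226.7   6.6]
bench [ 363.3 -206.    -1.6]
b [560.6  70.   70.3]
b [528.9 -42.8  64.3]
```

View pics/a_top_195_115_315.png

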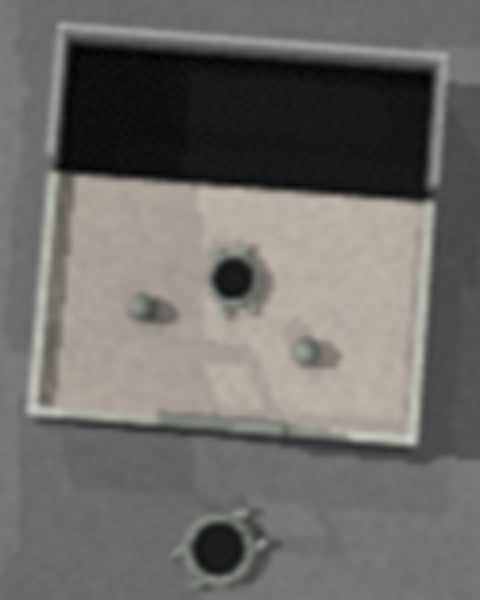

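View pics/a_top_165_150_195.png

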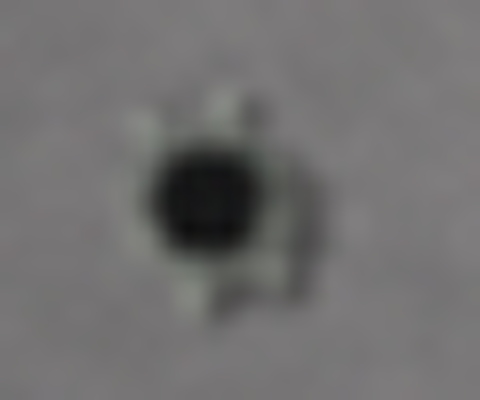

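View pics/a_scene_150_150_340.png

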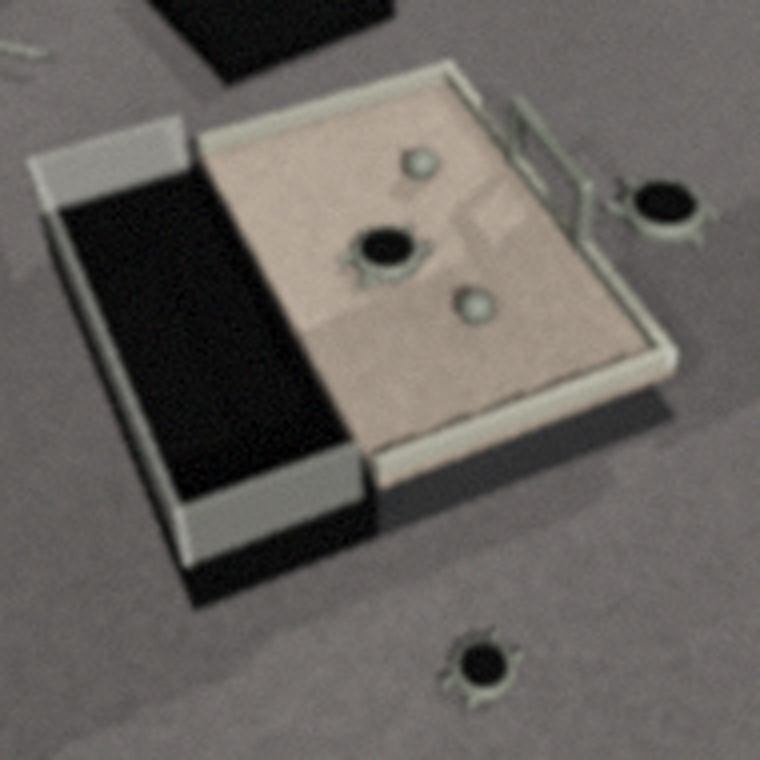

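View pics/a_top_330_175_400.png

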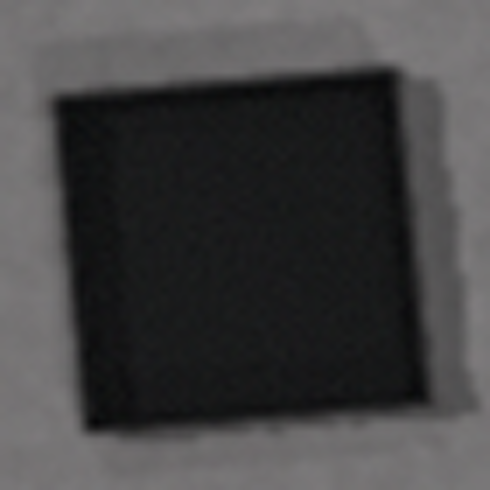

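Three watches are in view: the one on the board at top (253,184), a bigger one at (250,252) and a smaller one at (179,162). The one on the board is the middle size and matches the description. Now I'll fit the poses.

```bash
python3 - <<'E'
from h import *
from scipy.optimize import least_squares
cv=lambda x,y,u0,v0,s:(u0+(x+.5)/s-.5,v0+(y+.5)/s-.5)
T=lambda x,y:cv(x,y,195,115,4); S=lambda x,y:cv(x,y,150,150,4)
pts=[('top',T(28,415),(-85,135,60)),('top',T(416,444),(-85,-135,60)),('top',T(60,25),(186,135,80)),('top',T(447,55),(186,-135,80)),
('scene',S(676,350),(-85,135,60)),('scene',S(452,62),(-85,-135,60)),('scene',S(28,158),(186,-135,80)),('scene',S(188,566),(186,135,80)),
('scene',S(517,98),(-82,-42,100)),('scene',S(591,185),(-82,42,100)),('top',T(158,412),(-87,45,98)),('top',T(287,434),(-87,-45,98))]
def W(p,P):
    c,s=np.cos(p[2]),np.sin(p[2]);P=np.array(P,float);return np.array([p[0]+c*P[0]-s*P[1],p[1]+s*P[0]+c*P[1],P[2]])
def f(p):return np.concatenate([w2p(n,W(p,P))[0]-q for n,q,P in pts])
r=least_squares(f,[560,10,0],loss='soft_l1');p=r.x;print('sorter',p,f(p).reshape(-1,2).round(1))
print('handle',W(p,(-82,0,98)))
# per view bias
for v in('top','scene'):
    g=lambda p:np.concatenate([w2p(n,W(p,P))[0]-q for n,q,P in pts if n==v]);print(v,least_squares(g,p).x)
q=lambda x,y:cv(x,y,330,175,7)
c=[atz('top',*q(x,y),22) for x,y in((55,97),(397,70),(430,403),(87,431))];print('tray',np.round(c,1),np.mean(c,0), [np.linalg.norm(c[i]-c[i-1]) for i in range(4)])
print('case top',atz('top',*T(233,278),60),'scene',atz('scene',*S(386,247),60))
for n,t,s in(('a',(141,307),(421,161)),('b',(304,351),(475,304))):print(n,atz('top',*T(*t),60),atz('scene',*S(*s),60))
print(crop('top','a',235,168,273,200,16));print(crop('scene','a',230,195,265,230,16))
E
```

```text
sorter [ 5.59411313e+02  1.45707738e+01 -9.02326944e-02] [[ -0.4  -0.1]
 [ -0.2   0. ]
 [ -1.   -0.4]
 [ -0.6  -0.6]
 [  0.9  -0.2]
 [ -0.5  -1. ]
 [ -0.5   0.1]
 [ -2.8 -12.5]
 [ -0.   -0.8]
 [ -0.3  -0.2]
 [ -1.3   3.5]
 [ -0.2   0.5]]
handle [477.74490596  21.95981835  98.        ]
top [ 5.60824214e+02  1.28298209e+01 -9.47357447e-02]
scene [ 5.62885697e+02  2.25170839e+01 -6.55575557e-02]
tray [[ 567.7 -229.1   22. ]
 [ 576.8 -369.4   22. ]
 [ 440.8 -378.1   22. ]
 [ 431.5 -238.5   22. ]] [ 504.19193396 -303.77147767   22.        ] [np.float64(136.57115135251485), np.float64(140.5642151021132), np.float64(136.29843298643632), np.float64(139.9607208778334)]
case top [579.855902    12.26743965  60.        ] scene [581.03192558  13.94950092  60.        ]
a [560.52035298  76.52197147  60.        ] [528.1622146  -37.49984359  60.        ]
b [528.22176551 -36.34403943  60.        ] [561.26035468  75.58293074  60.        ]
pics/a_top_235_168_273.png
pics/a_scene_230_195_265.png
```

View pics/a_top_235_168_273.png

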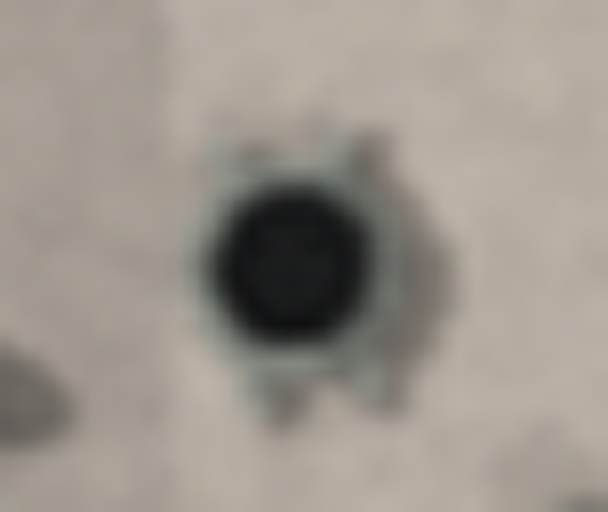

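View pics/a_scene_230_195_265.png

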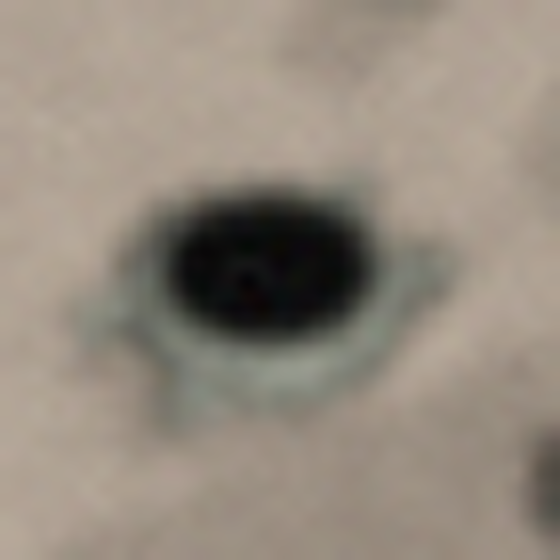

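The sorter fit is good (about 1 px, apart from two badly read points): origin (559.4, 14.6), yaw −0.090, handle at about (478, 22, 98). The tray centre is (504, −304), with sides reading 136–140 mm. The case is at about (580.5, 13). To line up with the handle, the jaw axis needs turning +70° about vertical.

```bash
cat >> h.py <<'E'
def to(x,y,z,yaw):
    s=observe();M=R.from_quat(s['orientation']);T=R.from_matrix(np.array([[0,np.sin(yaw),np.cos(yaw)],[0,-np.cos(yaw),np.sin(yaw)],[-1,0,0]]))
    print('shift cm',(M.inv().apply(np.array([x,y,z])-s['ee_pos'])/10).round(2),'turn',(M.inv()*T).as_rotvec(degrees=True).round(2),'pos',s['ee_pos'].round(1),'t',round(s['time_s'],2),'open',round(s['opening'],1),'F',s['ft_force'].round(1))
E
python3 -m pendant '[[[0,0,0],[-7,0,0],1],[[0,0,0],[-7,0,0],1],[[0,0,0],[-7,0,0],1],[[0,0,0],[-7,0,0],1],[[0,0,0],[-7,0,0],1],[[0,0,0],[-7,0,0],1],[[0,0,0],[-7,0,0],1],[[0,0,0],[-7,0,0],1],[[0,0,0],[-7,0,0],1],[[0,0,0],[-7,0,0],1],[[0,0,0],[0,0,0],1]]'
python3 -c "
from h import *
to(477.7,22,180,-.0902)"
```

```text
time_s: 1.02
ee_pos: [166.2, -628.0, 241.7]
orientation: [0.032, 0.706, -0.031, 0.706]
ft_force: [1.0, 1.1, -0.5]
opening: 85.3Traceback (most recent call last):
  File "<string>", line 3, in <module>
    to(477.7,22,180,-.0902)
    ~~^^^^^^^^^^^^^^^^^^^^^
  File "h.py", line 18, in to
    s=observe();M=R.from_quat(s['orientation']);T=R.from_matrix(np.array([[0,np.sin(yaw),np.cos(yaw)],[0,-np.cos(yaw),np.sin(yaw)],[-1,0,0]]))
                                                  ~~~~~~~~~~~~~^^^^^^^^^^^^^^^^^^^^^^^^^^^^^^^^^^^^^^^^^^^^^^^^^^^^^^^^^^^^^^^^^^^^^^^^^^^^^^^
  File "scipy/spatial/transform/_rotation.pyx", line 1143, in scipy.spatial.transform._rotation.Rotation.from_matrix
ValueError: Non-positive determinant (left-handed or null coordinate frame) in rotation matrix 0: [[ 0.         -0.09007774  0.99593474]
 [ 0.         -0.99593474 -0.09007774]
 [-1.          0.          0.        ]].
```

```bash
sed -i 's/\[\[0,np.sin(yaw),np.cos(yaw)\],\[0,-np.cos(yaw),np.sin(yaw)\]/[[0,-np.sin(yaw),np.cos(yaw)],[0,np.cos(yaw),np.sin(yaw)]/' h.py
python3 -c "
from h import *
to(477.7,22,180,-.0902)"
```

```text
shift cm [ 6.24 67.49 25.3 ] turn [ 0.11 -0.01 -0.07] pos [ 166.2 -628.   241.7] t 1.02 open 85.3 F [ 1.   1.1 -0.5]
```

```bash
python3 -m pendant '[[[0,2.0,1.5],[0,0,0],1],[[0,2.8,2],[0,0,0],1],[[0,2.8,2],[0,0,0],1],[[0,2.8,2],[0,0,0],1],[[0,2.8,2],[0,0,0],1],[[0,2.8,2],[0,0,0],1],[[0,2.8,2],[0,0,0],1],[[0,2.8,2],[0,0,0],1],[[0,2.8,2],[0,0,0],1],[[0,2.8,2],[0,0,0],1],[[0,2.8,2],[0,0,0],1],[[0,2.8,2],[0,0,0],1]]'
python3 -m pendant '[[[0.4,3,0.1],[0,0,0],1],[[0.4,3,0.1],[0,0,0],1],[[0.4,3,0.1],[0,0,0],1],[[0.4,3,0.1],[0,0,0],0.6],[[0.4,3,0.1],[0,0,0],0.6],[[0.4,3,0.1],[0,0,0],0.6],[[0.4,3,0.1],[0,0,0],0.6],[[0.4,3,0.1],[0,0,0],0.6],[[0.4,3,0.1],[0,0,0],0.6],[[0.4,3,0.1],[0,0,0],0.6],[[0.4,2,0.1],[0,0,0],0.6],[[0.4,1,0.1],[0,0,0],0.6]]'
python3 -c "
from h import *
to(477.7,22,180,-.0902)"
```

```text
time_s: 2.02
ee_pos: [430.6, -321.4, 242.2]
orientation: [0.033, 0.706, -0.033, 0.706]
ft_force: [0.9, -0.7, -0.4]
opening: 85.2
time_s: 3.02
ee_pos: [471.6, 8.3, 194.2]
orientation: [0.032, 0.706, -0.031, 0.707]
ft_force: [0.3, -0.5, 0.1]
opening: 51.1
shift cm [1.43 1.42 0.48] turn [ 0.06  0.02 -0.07] pos [471.6   8.3 194.2] t 3.02 open 51.1 F [ 0.3 -0.5  0.1]
```

```bash
python3 -m pendant '[[[1,0.7,0.2],[0,0,0],0.6],[[1,0.7,0.2],[0,0,0],0.6],[[1.5,0,0.05],[0,0,0],0.6],[[1,0,0],[0,0,0],0.6],[[0,0,0],[0,0,0],0.6],[[0,0,0],[0,0,0],0.6]]'
python3 -c "
from h import *
to(477.7,22,90,-.0902)
grab('scene','b');print(crop('scene','b',200,90,360,250,4))"
```

```text
time_s: 3.52
ee_pos: [476.8, 17.9, 148.8]
orientation: [0.032, 0.707, -0.033, 0.706]
ft_force: [0.8, -0.4, 0.2]
opening: 51.7
shift cm [5.88 0.42 0.06] turn [-0.09 -0.09  0.01] pos [476.8  17.9 148.8] t 3.52 open 51.7 F [ 0.8 -0.4  0.2]
pics/b_scene_200_90_360.png
```

View pics/b_scene_200_90_360.png

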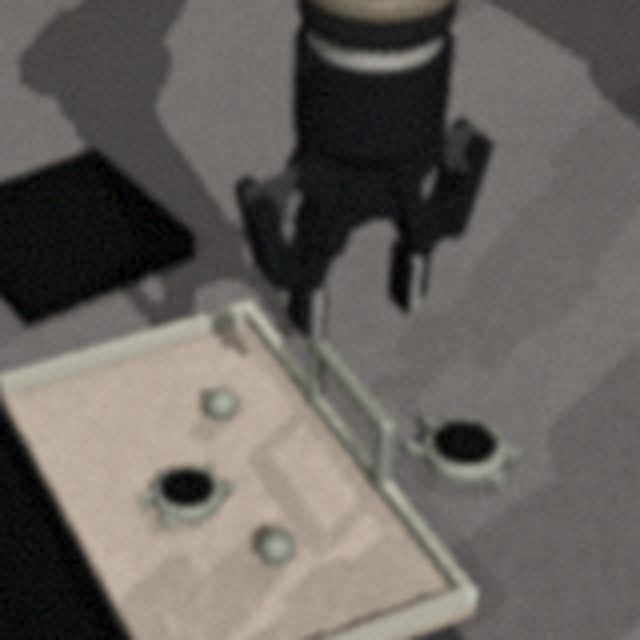

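The open jaws (fingers at about (310,310) and (410,290) in the crop) straddle the bar line, high above it. Next I descend and close gently.

```bash
python3 -m pendant '[[[1.5,0.2,0],[0,0,0],0.6],[[1.5,0.2,0],[0,0,0],0.6],[[1.5,0,0.05],[0,0,0],0.6],[[1.3,0,0],[0,0,0],0.6],[[0,0,0],[0,0,0],0.6],[[0,0,0],[0,0,0],0.6]]' 
python3 -c "
from h import *
to(477.7,22,90,-.0902)"
python3 -m pendant '[[[0,0,0],[0,0,0],0.3],[[0,0,0],[0,0,0],0.2],[[0,0,0],[0,0,0],0],[[0,0,0],[0,0,0],0],[[0,0,0],[0,0,0],0],[[0,0,0],[0,0,0],0]]' 30
python3 -c "
from h import *
to(477.7,22,90,-.0902)
grab('scene','c');print(crop('scene','c',200,90,360,250,4))"
```

```text
time_s: 4.07
ee_pos: [478.4, 22.0, 91.7]
orientation: [0.032, 0.706, -0.032, 0.706]
ft_force: [0.6, 0.7, 0.6]
opening: 51.4
shift cm [ 0.17 -0.   -0.07] turn [-0.05  0.    0.01] pos [478.4  22.   91.7] t 4.07 open 51.4 F [0.6 0.7 0.6]
time_s: 4.57
ee_pos: [479.7, 22.1, 92.2]
orientation: [0.032, 0.705, -0.032, 0.707]
ft_force: [2.5, -0.4, 4.5]
opening: 8.9
shift cm [ 0.22 -0.02 -0.2 ] turn [-0.02  0.17 -0.  ] pos [479.7  22.1  92.2] t 4.57 open 8.9 F [ 2.5 -0.4  4.5]
pics/c_scene_200_90_360.png
```

View pics/c_scene_200_90_360.png

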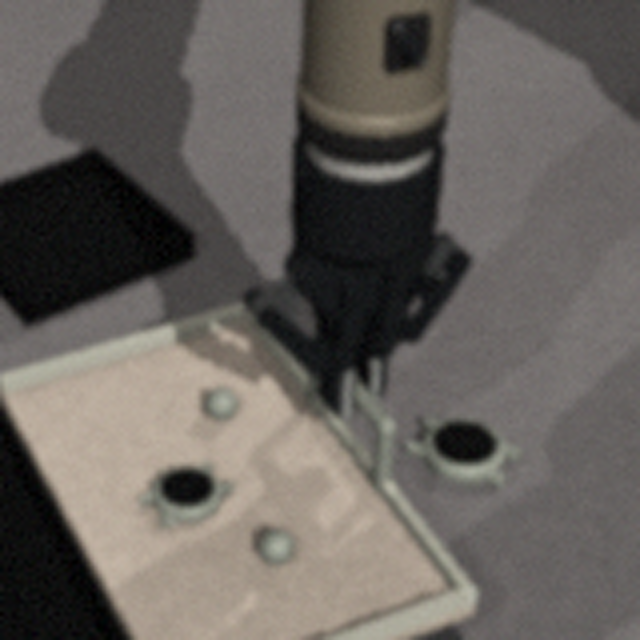

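The bar is gripped: opening 8.9 mm, and the picture shows the pads on it. Now I lift along the hinge arc to about 0.2 rad.

```bash
python3 -m pendant '[[[-0.2,0,0.07],[0,0,0],0],[[-0.3,0,0.11],[0,0,0],0],[[-0.4,0,0.14],[0,0,0],0],[[-0.4,0,0.16],[0,0,0],0],[[-0.4,0,0.17],[0,0,0],0],[[-0.4,0,0.18],[0,0,0],0],[[-0.4,0,0.2],[0,0,0],0],[[-0.4,0,0.2],[0,0,0],0],[[-0.3,0,0.17],[0,0,0],0],[[-0.2,0,0.1],[0,0,0],0],[[0,0,0],[0,0,0],0],[[0,0,0],[0,0,0],0]]'
python3 -c "
from h import *
to(492,21,126,-.0902)
grab('scene','d');print(crop('scene','d',150,90,340,300,3))"
```

```text
time_s: 5.62
ee_pos: [493.3, 20.8, 124.6]
orientation: [0.032, 0.706, -0.032, 0.706]
ft_force: [5.7, 0.2, -8.0]
opening: 8.4
shift cm [-0.14  0.01 -0.13] turn [-0.    0.01 -0.04] pos [493.3  20.8 124.6] t 5.62 open 8.4 F [ 5.7  0.2 -8. ]
pics/d_scene_150_90_340.png
```

View pics/d_scene_150_90_340.png

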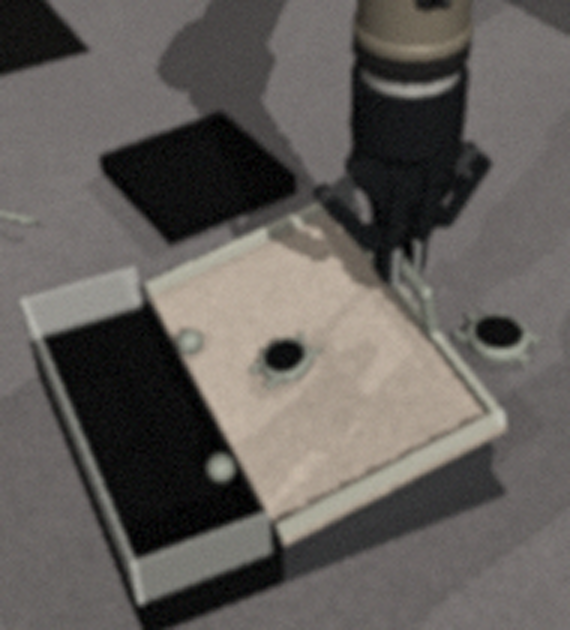

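The board is tilted by about 0.2 rad. One ball is going over the edge at (190,340), the other is already past it at (220,467), and the case is still in place. I'll wait.

```bash
python3 -m pendant '[[[0,0,0],[0,0,0],0],[[0,0,0],[0,0,0],0],[[0,0,0],[0,0,0],0],[[0,0,0],[0,0,0],0],[[0,0,0],[0,0,0],0],[[0,0,0],[0,0,0],0],[[0,0,0],[0,0,0],0],[[0,0,0],[0,0,0],0]]'
python3 -c "
from h import *
grab('scene','e');print(crop('scene','e',150,90,340,300,3))"
```

```text
time_s: 6.33
ee_pos: [493.2, 20.8, 124.5]
orientation: [0.032, 0.706, -0.032, 0.706]
ft_force: [5.2, -0.1, -6.9]
opening: 8.9
pics/e_scene_150_90_340.png
```

View pics/e_scene_150_90_340.png

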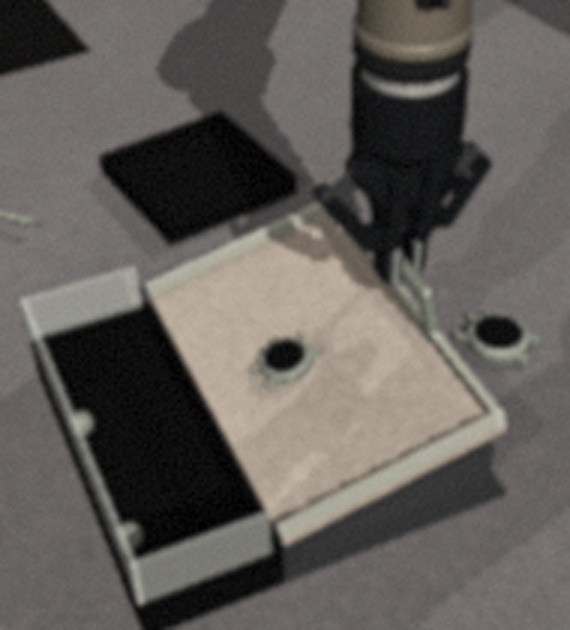

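Both balls are in the trough, at the far wall at (83,423) and (130,535). I'll lower the board back along the arc.

```bash
python3 -m pendant '[[[0.2,0,-0.1],[0,0,0],0],[[0.3,0,-0.16],[0,0,0],0],[[0.4,0,-0.2],[0,0,0],0],[[0.4,0,-0.2],[0,0,0],0],[[0.4,0,-0.18],[0,0,0],0],[[0.4,0,-0.17],[0,0,0],0],[[0.4,0,-0.16],[0,0,0],0],[[0.4,0,-0.14],[0,0,0],0],[[0.3,0,-0.11],[0,0,0],0],[[0.2,0,-0.07],[0,0,0],0],[[0,0,0],[0,0,0],0],[[0,0,0],[0,0,0],0]]'
python3 -c "
from h import *
to(479.7,22,92,-.0902)"
```

```text
time_s: 7.38
ee_pos: [479.7, 22.1, 92.9]
orientation: [0.032, 0.705, -0.032, 0.707]
ft_force: [2.4, -1.0, 9.1]
opening: 8.7
shift cm [ 0.09 -0.01  0.  ] turn [-0.01  0.15  0.05] pos [479.7  22.1  92.9] t 7.38 open 8.7 F [ 2.4 -1.   9.1]
```

```bash
python3 -m pendant '[[[0,0,0],[0,0,0],0.3],[[0,0,0],[0,0,0],0.6],[[0,0,0],[0,0,0],0.6],[[0,0,0],[0,0,0],0.6],[[0,0,0],[0,0,0],0.6],[[-1,0,0],[0,0,0],0.6],[[-2,0,0],[0,0,0],0.6],[[-3,0,0],[0,0,0],0.6],[[-3,0,0],[0,0,0],0.8],[[-2,0,0],[0,0,0],0.8],[[-1,0,0],[0,0,0],0.8]]'
python3 -m pendant '[[[0,-3,0],[0,0,0],0.8],[[0,-4,0],[0,0,0],0.8],[[0,-4,0],[0,0,0],0.8],[[0,-4,0],[0,0,0],0.8],[[0,-2,0],[0,0,0],0.8],[[0,0,0],[0,0,0],0.8],[[0,0,0],[0,0,0],0.8]]'
python3 -c "
from h import *
grab('scene','f');grab('top','f');print(crop('scene','f',150,90,340,300,3),crop('top','f',195,115,315,265,4),crop('top','f',235,168,273,200,16))
to(580,12,80,0)"
```

```text
time_s: 8.3
ee_pos: [479.9, 22.6, 214.8]
orientation: [0.032, 0.705, -0.032, 0.708]
ft_force: [0.9, 0.1, -0.2]
opening: 68.4
time_s: 8.88
ee_pos: [462.2, -148.2, 210.8]
orientation: [0.033, 0.707, -0.033, 0.706]
ft_force: [0.3, 0.5, -0.2]
opening: 68.5
pics/f_scene_150_90_340.png pics/f_top_195_115_315.png pics/f_top_235_168_273.png
shift cm [13.11 16.74 10.27] turn [-5.07 -0.04 -0.05] pos [ 462.9 -145.8  211.1] t 8.98 open 68.2 F [-0.1  0.5  0.2]
```

View pics/f_scene_150_90_340.png

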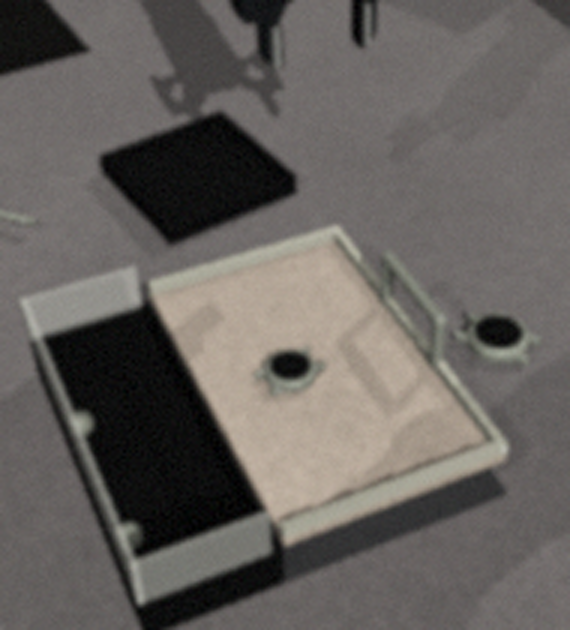

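View pics/f_top_195_115_315.png

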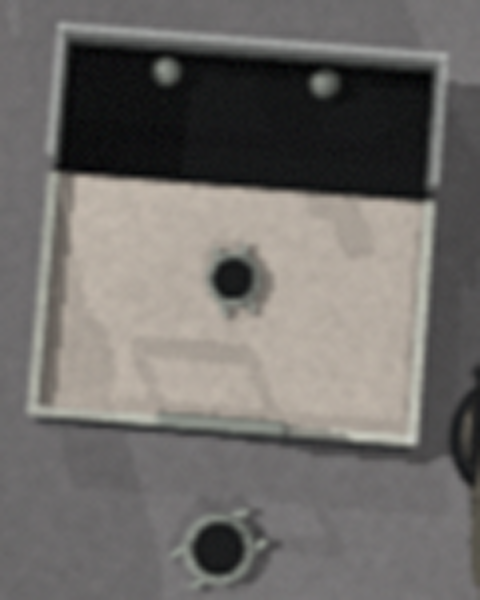

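View pics/f_top_235_168_273.png

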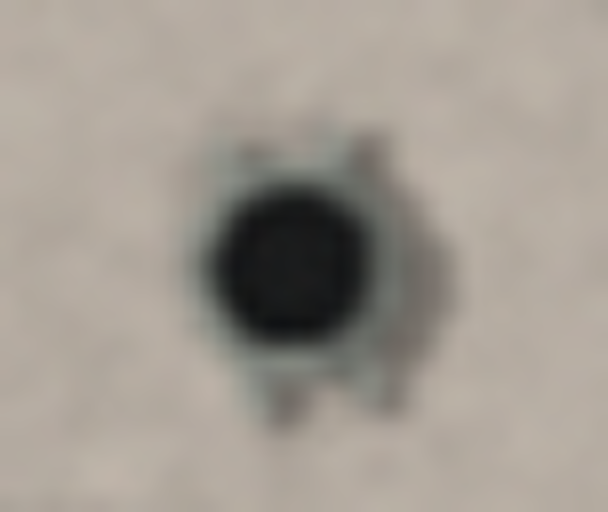

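Balls are in the trough, the board is level, and the case has not moved. Next I compute its grasp yaw.

```bash
python3 - <<'E'
from h import *
cv=lambda x,y:(235+(x+.5)/16-.5,168+(y+.5)/16-.5)
im,d=load('top','f')
c=atz('top',*cv(291,264),60);a=atz('top',*cv(288,150),54);b=atz('top',*cv(325,398),54);a-=b
yaw=np.arctan2(a[1],a[0]);print(c,np.degrees(yaw),np.linalg.norm(a))
to(c[0]+1,c[1]+.5,150,yaw-np.pi/2);to(c[0]+1,c[1]+.5,150,-.0902)
# fingertip height check in scene crop
E
```

```text
[580.12452529  12.69909698  60.        ] 7.668252482170474 44.043399924824016
shift cm [ 6.11 16.87 10.37] turn [ 7.726e+01 -7.000e-02 -2.000e-02] pos [ 462.9 -145.8  211.1] t 8.98 open 68.2 F [-0.1  0.5  0.2]
shift cm [ 6.11 16.87 10.37] turn [ 0.09 -0.04 -0.05] pos [ 462.9 -145.8  211.1] t 8.98 open 68.2 F [-0.1  0.5  0.2]
```

```bash
python3 -m pendant '[[[0,1.5,1],[0,0,0],0.8],[[0,2,1.2],[0,0,0],0.8],[[0,2.5,1.5],[0,0,0],0.8],[[0.5,2.5,1.5],[0,0,0],0.7],[[0.5,2.5,1.5],[0,0,0],0.7],[[0.5,2.5,1.5],[0,0,0],0.7],[[0.5,2,1.2],[0,0,0],0.7],[[0,1.3,0.9],[0,0,0],0.7]]'
python3 -m pendant '[[[0.3,0,0],[7,0,0],0.7],[[0.3,0,0],[7,0,0],0.7],[[0.3,0,0],[7,0,0],0.7],[[0.3,0,0],[7,0,0],0.7],[[0.3,0,0],[7,0,0],0.7],[[0.3,0,0],[7,0,0],0.7],[[0.3,0,0],[7,0,0],0.7],[[0.3,0,0],[7,0,0],0.7],[[0.3,0,0],[7,0,0],0.7],[[0.3,0,0],[7,0,0],0.7],[[0,0,0],[7,0,0],0.7],[[0,0,0],[0,0,0],0.7]]'
python3 -c "
from h import *
to(581,13,68,np.radians(7.7-90))"
```

```text
time_s: 9.65
ee_pos: [580.7, 16.4, 190.4]
orientation: [0.03, 0.707, -0.029, 0.706]
ft_force: [-0.5, 0.3, -0.3]
opening: 59.3
time_s: 10.65
ee_pos: [580.2, 13.2, 161.1]
orientation: [0.464, 0.534, -0.464, 0.533]
ft_force: [0.1, -0.3, -0.0]
opening: 59.5
shift cm [9.31 0.08 0.04] turn [ 0.22 -0.03  0.04] pos [580.2  13.2 161.1] t 10.65 open 59.5 F [ 0.1 -0.3 -0. ]
```

```bash
python3 -m pendant '[[[1,0.05,0],[0,0,0],0.7],[[1.5,0,0],[0,0,0],0.7],[[1.5,0,0],[0,0,0],0.7],[[1.5,0,0],[0,0,0],0.7],[[1.5,0,0],[0,0,0],0.65],[[1,0,0],[0,0,0],0.65],[[0.8,0,0],[0,0,0],0.65],[[0.4,0,0],[0,0,0],0.65],[[0,0,0],[0,0,0],0.65],[[0,0,0],[0,0,0],0.65]]'
python3 -c "
from h import *
to(581,13,64,np.radians(7.7-90))
grab('scene','g');print(crop('scene','g',190,120,320,250,5))"
```

```text
time_s: 11.48
ee_pos: [581.6, 11.1, 69.6]
orientation: [0.465, 0.533, -0.464, 0.533]
ft_force: [-0.7, 0.3, -0.6]
opening: 55.5
shift cm [ 0.56 -0.03 -0.19] turn [ 0.17  0.   -0.04] pos [581.6  11.1  69.6] t 11.48 open 55.5 F [-0.7  0.3 -0.6]
pics/g_scene_190_120_320.png
```

View pics/g_scene_190_120_320.png

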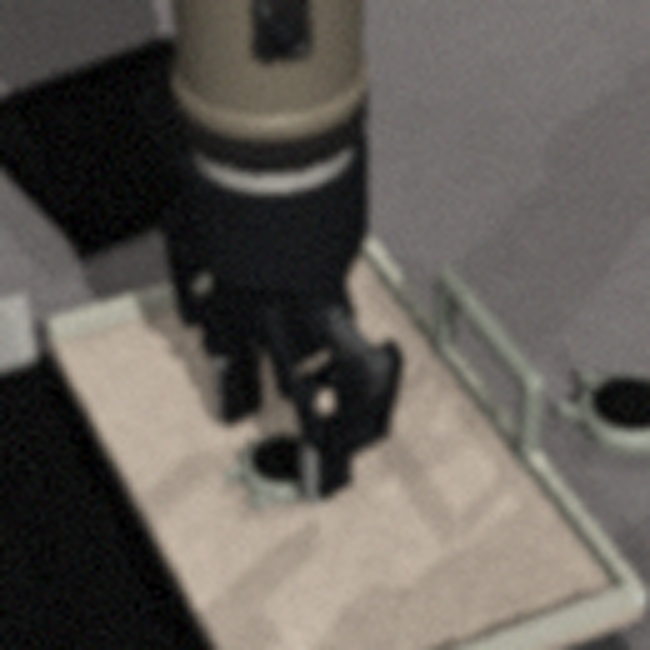

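The jaws straddle the case, with the near tip at (320,495) in the crop. I'll lower further while watching the force.

```bash
python3 -m pendant '[[[0.3,0,-0.1],[0,0,0],0.6],[[0.3,0,-0.08],[0,0,0],0.55],[[0,0,0],[0,0,0],0.55],[[0,0,0],[0,0,0],0.55],[[0,0,0],[0,0,0],0.55]]'
python3 -c "
from h import *
to(581,13,64,np.radians(7.7-90))
print(w2p('scene',[[580,13+28,50],[580,13+28,55],[580,13+28,60]]))
grab('scene','g2');print(crop('scene','g2',220,180,280,240,10))"
```

```text
time_s: 11.95
ee_pos: [581.1, 12.8, 63.4]
orientation: [0.465, 0.533, -0.465, 0.533]
ft_force: [0.2, -0.3, 0.7]
opening: 47.0
shift cm [-0.06 -0.   -0.03] turn [ 0.14  0.01 -0.01] pos [581.1  12.8  63.4] t 11.95 open 47.0 F [ 0.2 -0.3  0.7]
[[252.70238962 221.94292715]
 [252.67957185 220.37522185]
 [252.65656981 218.79485624]]
pics/g2_scene_220_180_280.png
```

View pics/g2_scene_220_180_280.png

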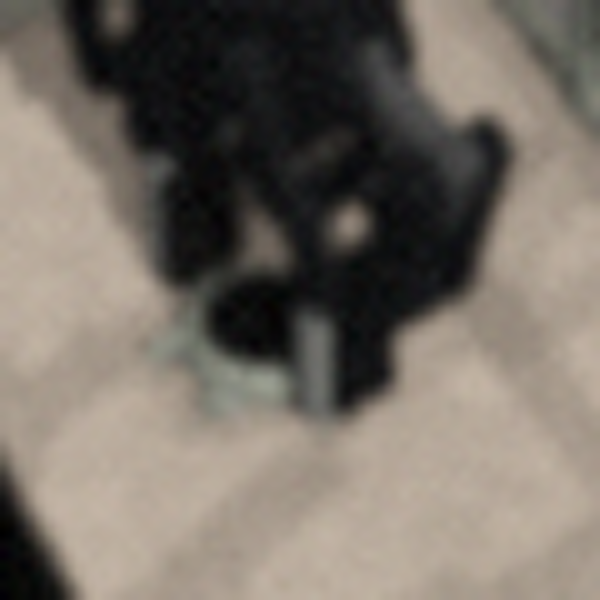

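The pads reach well down the case side: the tip is about 2 mm above the board and there's no contact force. Closing now.

```bash
python3 -m pendant '[[[0,0,0],[0,0,0],0.4],[[0,0,0],[0,0,0],0.3],[[0,0,0],[0,0,0],0.3],[[0,0,0],[0,0,0],0.3],[[0,0,0],[0,0,0],0.3],[[0,0,0],[0,0,0],0.3]]' 40
python3 -m pendant '[[[-0.3,0,0],[0,0,0],0.3],[[-0.6,0,0],[0,0,0],0.3],[[-1,0,0],[0,0,0],0.3],[[-1.5,0,0],[0,0,0],0.3],[[-2,0,0],[0,0,0],0.3],[[-2,0,0],[0,0,0],0.3],[[-2,0,0],[0,0,0],0.3],[[-1,0,0],[0,0,0],0.3],[[-0.5,0,0],[0,0,0],0.3],[[0,0,0],[0,0,0],0.3]]'
python3 -c "
from h import *
to(504,-304,150,np.radians(7.7-90))
grab('scene','i');print(crop('scene','i',190,70,320,250,4))"
```

```text
time_s: 12.5
ee_pos: [581.1, 12.7, 63.9]
orientation: [0.465, 0.533, -0.465, 0.533]
ft_force: [-2.4, 0.3, 5.2]
opening: 37.2
time_s: 13.33
ee_pos: [581.6, 12.8, 173.5]
orientation: [0.465, 0.532, -0.464, 0.534]
ft_force: [0.2, -0.3, -1.5]
opening: 36.9
shift cm [  2.33 -12.01  30.33] turn [ 0.13  0.02 -0.13] pos [581.6  12.8 173.5] t 13.33 open 36.9 F [ 0.2 -0.3 -1.5]
pics/i_scene_190_70_320.png
```

View pics/i_scene_190_70_320.png

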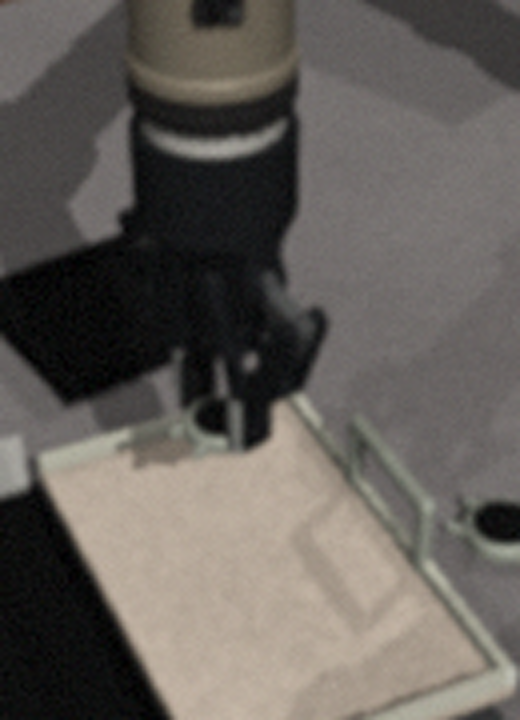

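The case is in the jaws (opening 37 mm) and clear of the board. Moving over the tray.

```bash
python3 -m pendant '[[[0,-0.5,1],[0,0,0],0.3],[[0,-0.8,2],[0,0,0],0.3],[[0,-1.1,2.8],[0,0,0],0.3],[[0,-1.2,3],[0,0,0],0.3],[[0,-1.2,3],[0,0,0],0.3],[[0,-1.2,3],[0,0,0],0.3],[[0,-1.2,3],[0,0,0],0.3],[[0,-1.2,3],[0,0,0],0.3],[[0,-1.2,3],[0,0,0],0.3],[[0,-1.1,2.8],[0,0,0],0.3],[[0,-0.8,2],[0,0,0],0.3],[[0,-0.6,1.5],[0,0,0],0.3]]'
python3 -m pendant '[[[0,0,0.2],[0,0,0],0.3],[[0,0,0],[0,0,0],0.3],[[0,0,0],[0,0,0],0.3]]'
python3 -c "
from h import *
to(504,-304,18,np.radians(7.7-90))
grab('scene','j');grab('top','j');print(crop('scene','j',150,20,300,180,4))"
```

```text
time_s: 14.38
ee_pos: [499.1, -305.5, 170.7]
orientation: [0.465, 0.533, -0.467, 0.531]
ft_force: [0.8, -0.5, -0.5]
opening: 37.1
time_s: 14.63
ee_pos: [502.3, -302.5, 171.5]
orientation: [0.465, 0.534, -0.464, 0.533]
ft_force: [0.6, 0.7, 0.2]
opening: 37.2
shift cm [15.35  0.16  0.2 ] turn [ 0.19 -0.1   0.05] pos [ 502.3 -302.5  171.5] t 14.63 open 37.2 F [0.6 0.7 0.2]
pics/j_scene_150_20_300.png
```

View pics/j_scene_150_20_300.png

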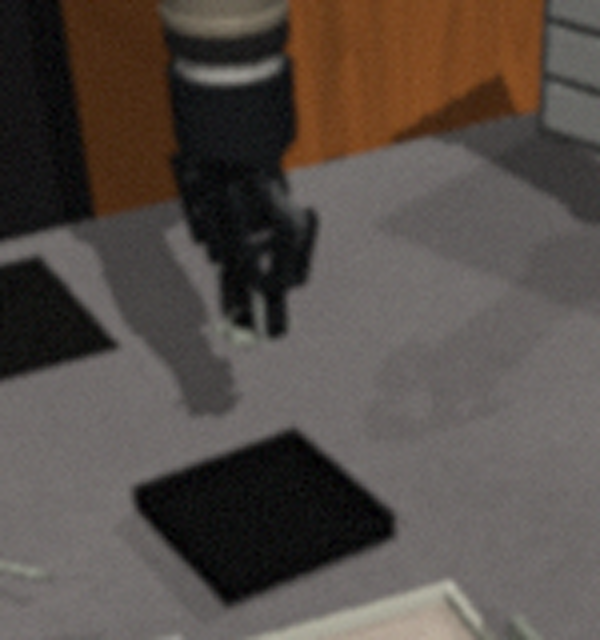

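The case is held flat at (240,332) in the crop, above the tray. Descending, slowing near the floor.

```bash
python3 -m pendant '[[[1,0.1,0.1],[0,0,0],0.3],[[2,0,0.1],[0,0,0],0.3],[[2,0,0],[0,0,0],0.3],[[2,0,0],[0,0,0],0.3],[[2,0,0],[0,0,0],0.3],[[2,0,0],[0,0,0],0.3],[[1.5,0,0],[0,0,0],0.3],[[1,0,0],[0,0,0],0.3],[[0.8,0,0],[0,0,0],0.3],[[0.5,0,0],[0,0,0],0.3],[[0,0,0],[0,0,0],0.3],[[0,0,0],[0,0,0],0.3]]'
python3 -c "
from h import *
to(504,-304,18,np.radians(7.7-90))"
```

```text
time_s: 15.73
ee_pos: [504.1, -305.8, 24.7]
orientation: [0.465, 0.533, -0.465, 0.533]
ft_force: [-0.1, 0.0, 0.6]
opening: 36.9
shift cm [ 0.67  0.01 -0.18] turn [ 0.14  0.03 -0.04] pos [ 504.1 -305.8   24.7] t 15.73 open 36.9 F [-0.1  0.   0.6]
```

```bash
python3 -m pendant '[[[0.2,0,0],[0,0,0],0.3],[[0.2,0,0],[0,0,0],0.3],[[0.1,0,0],[0,0,0],0.3],[[0,0,0],[0,0,0],0.3],[[0,0,0],[0,0,0],0.3]]'
python3 -m pendant '[[[0.1,0,0],[0,0,0],0.3],[[0.1,0,0],[0,0,0],0.3],[[0,0,0],[0,0,0],0.3],[[0,0,0],[0,0,0],0.3]]'
python3 -c "
from h import *
to(504,-304,18,np.radians(7.7-90))"
```

```text
time_s: 16.15
ee_pos: [503.8, -305.8, 19.5]
orientation: [0.465, 0.533, -0.465, 0.533]
ft_force: [-0.1, 0.5, -0.8]
opening: 36.9
time_s: 16.48
ee_pos: [503.9, -305.9, 17.9]
orientation: [0.465, 0.533, -0.465, 0.533]
ft_force: [-1.4, 0.5, 4.6]
opening: 37.1
shift cm [-0.01  0.04 -0.19] turn [ 0.13  0.03 -0.01] pos [ 503.9 -305.9   17.9] t 16.48 open 37.1 F [-1.4  0.5  4.6]
```

The floor contact shows as +4.6 N at z = 17.9, as predicted. Releasing and retreating.

```bash
python3 -m pendant '[[[0,0,0],[0,0,0],0.5],[[0,0,0],[0,0,0],0.6],[[0,0,0],[0,0,0],0.65],[[0,0,0],[0,0,0],0.65],[[0,0,0],[0,0,0],0.65],[[-0.5,0,0],[0,0,0],0.65],[[-1.5,0,0],[0,0,0],0.65],[[-3,0,0],[0,0,0],0.65],[[-4,0,0],[0,0,0],0.65],[[-4,0,0],[0,0,0],0.65],[[-3,0,0],[0,0,0],0.65],[[-2,0,0],[0,0,0],0.65]]'
python3 -m pendant '[[[0,-1,2],[0,0,0],0.65],[[0,-1,3],[0,0,0],0.65],[[0,-1,4],[0,0,0],0.65],[[0,-1,4],[0,0,0],0.65],[[0,-1,4],[0,0,0],0.65],[[0,0,3],[0,0,0],0.65],[[0,0,0],[0,0,0],0.65],[[0,0,0],[0,0,0],0.65]]'
python3 -c "
from h import *
grab('scene','k');grab('top','k');to(504,-304,18,0);print(crop('scene','k',150,110,340,300,3),crop('top','k',195,115,410,255,3),crop('top','k',330,175,400,245,7))"
```

```text
time_s: 17.48
ee_pos: [505.2, -306.5, 201.9]
orientation: [0.465, 0.531, -0.464, 0.535]
ft_force: [-0.3, 0.2, -0.4]
opening: 55.9
time_s: 18.15
ee_pos: [480.2, -512.5, 196.8]
orientation: [0.466, 0.532, -0.466, 0.532]
ft_force: [0.1, 0.7, -0.0]
opening: 55.3
shift cm [ 17.95   4.99 -19.99] turn [-8.209e+01 -5.000e-02 -9.000e-02] pos [ 482.1 -509.1  197.2] t 18.25 open 55.5 F [ 0.3  0.5 -1.6]
pics/k_scene_150_110_340.png pics/k_top_195_115_410.png pics/k_top_330_175_400.png
```

View pics/k_scene_150_110_340.png

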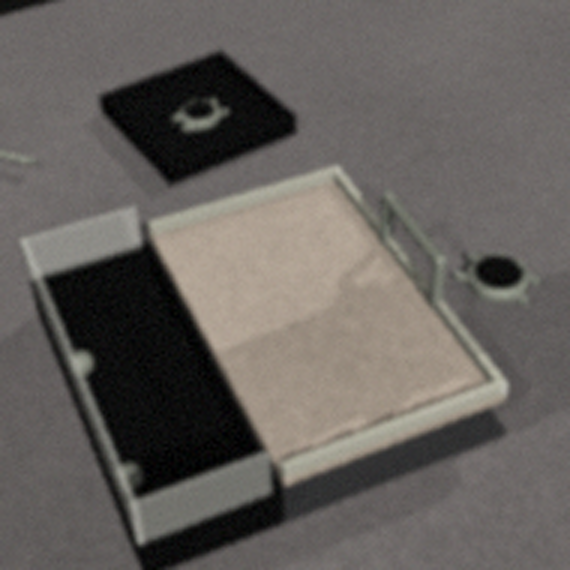

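View pics/k_top_195_115_410.png

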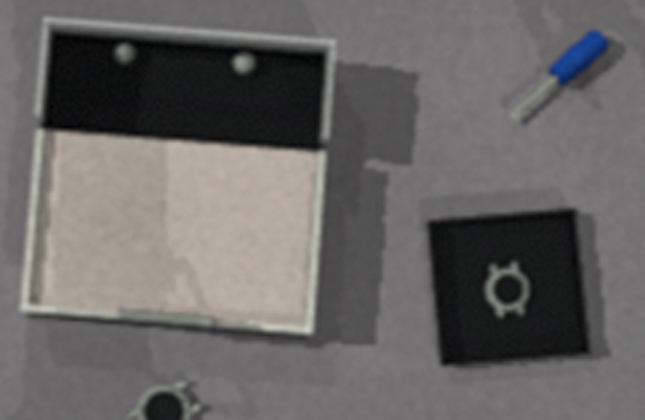

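View pics/k_top_330_175_400.png

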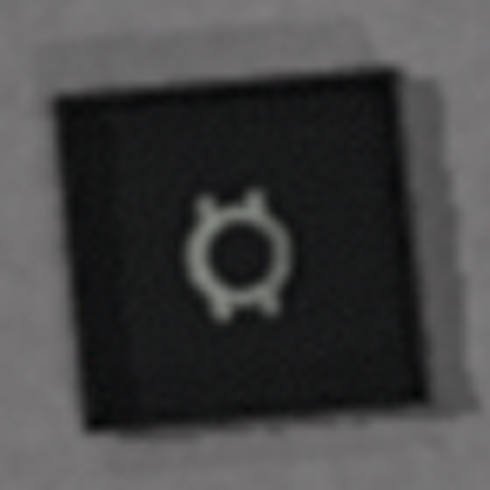

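The case lies flat at the middle of the tray at (237,255) in the crop, both balls are in the trough, the board is level, and the arm is clear.

```bash
python3 -c "
from cell import hand_in
print(hand_in())"
```

```text
the job is handed in; nothing more can be done
None
```

I did the whole job and handed it in at about 18.3 s of the 51 s allowed; no verdict was reported.

- **Balls:** I lifted the board by its handle to about 0.2 rad, estimated from how far the handle moved. Both balls rolled into the trough and the case did not slide. I lowered the board back onto its stand.
- **Case:** I gripped the middle-sized case across its 40 mm width and set it down in the square tray. The wrist read 4.6 N at the expected height when it reached the floor.

**Last checks:** the pictures show both balls in the trough, the board level and empty, and the case flat near the middle of the tray. The gripper is empty and about 200 mm from the tray's middle.

**Disagreements:** the first pose fit had two badly read pixels, which the robust fit largely discounted. The handle grip settled about 2 mm off the prediction, about the calibration's accuracy. The case read about 37 mm between the jaws instead of 40. The 10 mm bar also read low, at about 9 mm.

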